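Free the ratchet and lay the drawing board flat

ROBOT

A 7-joint arm with a two-finger parallel gripper is mounted at the origin on the work surface. World frame = base frame: x ahead of the robot, y to its left, z up, the work surface at z = 0. Lengths are in mm, angles in degrees, forces in N, time in s.
With the tool pointing down it reaches from about 425 to 800 mm from the base axis. Payload 8.3 kg.
Tool frame: the origin (TCP) lies midway between the tips of the shut fingers; the grasp point (between the pads) lies 19 mm behind it; x points along the fingers, y is the direction in which the jaws open and shut, and the axes are right-handed (so a half turn about x gives the same grasp; the last joint's range is limited). The gripper opens to 85 mm and grips with 20 to 120 N. Pads are 22 mm wide; open, the fingers measure 114 mm over their backs; the gripper's body (76 mm by 85 mm) begins 54 mm behind the grasp point. The pads swing forward as they close: fully open they stand 13 mm farther back than shut.
Start: joints at [-76.026, 21.967, 0.94, 78.501, -0.361, 79.538, -2.664], TCP at [188.704, 595.814, 231.279] pointing down, gripper open.
Joint ranges: [-169.22, 169.22], [-14.56, 117.87], [-87.37, 89.26], [10.42, 133.3], [-82.24, 262.24], [0.94, 117.77], [-172.7, 172.7]. Speed limits (degrees/s): [136.94, 136.94, 172.46, 172.46, 180, 180, 180].

INTERFACE

Orientations are given as a 3x3 rotation matrix whose columns are the frame's x, y, z axes.
In Python, from workcell import observe, grab_frame, get_calibration, sign_off gives the robot as it stands.
- The arm moves only by the tool send_rows, never from a script. Its argument "steps" is a list of rows, each a list of 6 numbers: the shift along the tool's x, y, z in m, then the turn, a rotation vector about the tool's x, y, z in degrees. In form: [[tx, ty, tz, rx, ry, rz], ...]. A call has 1 to 5 rows; each row shifts and turns the pose as measured when the row begins, along the tool's axes as they then stand; what a row does not reach is not made up. A row lasts 1/10 s, in which the tool goes at most 50 mm and 8.59 degrees, less where a joint would pass 70% of its speed; a pose out of reach is approached as far as the arm can. A call is refused whole if a number of a shift passes 0.05 or a number of a turn 8.59, either way. A call with a gripper value outside its range is refused whole. "hand" is the closure, from 0 (fully open) to 1 (shut), set as the call begins (left out, the last holds). The fingers move at their own pace and stop on an object; "squeeze" is the grip in N (left out, the last holds). Time passes only in rows, so rows that do not move let the fingers close. It gives the time, the measured TCP pose, the force and the opening at its end, in the units of the state.
- observe(): the state, without advancing time (a new reading comes with each control period).
- grab_frame(name): name is "side" or "top" or "wrist"; returns the picture (420x560x3 uint8, blue, green, red); there is no depth.
- get_calibration(name): a dict with "intrinsics" (3x3 intrinsics, pixels), "rvec" (rotation vector, rad) and "tvec" (3), from world to camera coordinates, as OpenCV has them. Camera axes: x right, y down, z forward; pixel columns grow to the right and rows downward; lengths in mm; the calibration is good to about 2 mm. A picture is of the moment at which its call begins: read the wrist's pose just before it. get_calibration takes no time and is no camera call; for the wrist camera it gives the pose at the moment of the call.
- sign_off(): hands the job in, once; it reports no verdict.
The state is a dict: "time": time; "joint_pos": joint angles; "dq": joint speeds; "tau": joint torques, N m; "ee_pos": TCP position; "orientation": TCP orientation; "ft_force": force on the tool from outside, world axes, zero at the start; "ft_torque": the same for the moment, N m; "finger_gap": opening from 0.0 (shut) to 1.0 (fully open).
Only numpy, scipy, OpenCV 4.12 (cv2) and the standard library are available. Lean on these libraries where they do the work, as an engineer would, in place of code of your own. Each camera call takes 0.05 s, during which the arm holds its last target.

TASK

Lay the tilted drawing board down flat on its stand: with the fingertips press down the black thumb paddle at the stand's side until the ratchet pawl drops clear of the toothed quadrant and stays clear, then push the board down under control, not slamming it, until it lies fully home. Only press and push, lift nothing, leave the pawl clear, and do not shift the things that stand and lie around.

Things in the scene. Friction and masses are not known exactly. Their poses are not given: they have to be found in the camera images.
- stand: plywood stand of a tilting drawing board, 265 mm (x) by 330 mm (y), fixed; origin on the table under its centre, x from the hinge side (nearest the robot) to the far side. Outside it at +y: toothed quadrant (on the board), pawl, black thumb paddle; a bearing block and a round throw-over weight (up to 90 mm high) sit between paddle and board, 30 mm from the paddle's middle line.
- hinge_mid (a point): the middle of the board's hinge axis, 125 mm towards the robot from the stand's origin and 100 mm above the table; the axis runs along the stand's y
- board (a joint): tilt of the board above level, rad: 0 lies flat on the stand, 0.88 is the steepest. A stiff, spring-balanced hinge: the board stays where it is left, and about 1 N m (5 N at 200 mm from the hinge) moves it down once the pawl is clear. With the pawl in the teeth it goes down by one tooth (0.085 rad) at most and then is blocked.
- board_edge (a point): the middle of the board's free edge, on its upper face, 265 mm from the hinge axis. The board is 340 mm wide (along the stand's y) and 14 mm thick with white face and wooden edging; its upper face lies 6 mm above the hinge axis when flat (106 mm above the table). A sheet of paper is taped to it.
- pawl (a joint): angle of the pawl with its thumb paddle, rad: near 0 (up to 0.15) in the teeth, 1.05 fully pressed and clear. A weighted throw-over pawl: let go below about 0.35 it drops back into the teeth, beyond 0.45 it falls over to 1.05 by its own weight and stays. It takes 1 N or less on the paddle, more (6 N) if the board has been pushed hard against the teeth.
- paddle_top (a point): a point on the top face of the black thumb paddle, on its middle line, 34 mm from the pawl's shaft, 66 to 70 mm above the table at the start. The paddle, 48 mm long and 34 mm wide, points from the shaft towards the stand's +x and slopes up by 30 degrees; pressed right down it slopes down by 30 degrees and this point is 34 mm lower. It lies 258 mm to the +y side of the stand's middle, 88 mm outside the board's edge.
- glue_stick: a white and black glue stick, 30 mm thick, 96 mm tall, standing on the table beyond the thumb paddle; a bystander, origin on the table under its middle
- marker: a white pen with a green cap, 140 mm long, 17 mm thick, lying on the table on the robot's side of the thumb paddle; a bystander, origin on the table under its middle
- beaker: an empty clear plastic beaker, 72 mm wide, 95 mm tall, standing out to the side of the thumb paddle; a bystander, origin on the table under its middle
- eraser: a white eraser in a blue sleeve, 45 x 21 x 12 mm, lying between the stand and the glue stick; a bystander, origin on the table under its middle
- water_bottle: a dark blue drinking bottle, 72 mm wide, 216 mm tall, standing on the other side of the stand; a bystander, origin on the table under its middle
- pencil_tin: a pale blue pencil tin, 205 x 75 x 28 mm, lying on the other side of the stand; a bystander, origin on the table under its middle
- ruler: a 310 mm ruler, 32 mm wide, 4 mm thick, lying beyond the stand; a bystander, origin on the table under its middle
- modelling_tool: a wooden modelling tool, 160 mm long, 12 mm thick, lying close to the stand's other side; a bystander, origin on the table under its middle

How it is judged:
By the outcome, as a careful person would: the job done as asked, in the order asked, and still so for the second after the job is handed in, with the robot touching nothing.
It also fails if it takes over 48 s, if anything falls off the work surface, if the arm or the gripper's body presses on something with over 40 N, if the wrist force passes 120 N, or if a joint passes its speed limit or range.

## Working session

There is one attempt and no reset: what is moved stays moved. The work goes in short steps, Python scripts to look and compute and a tool call to move; the robot and the scene stay as the last step left them, time stands still between calls to the robot, and variables do not carry over. Pictures are saved under pics/ and viewed, and the job is handed in when it is done.

Besides the shell and the picture viewer there is one more tool, called after ">>>" as name(argument=value, ...), one argument or row to a line, values as JSON. send_rows: Moves the arm, as the interface text tells. Its arguments: {"type":"object","properties":{"steps":{"type":"array"},"hand":{"type":"number"},"squeeze":{"type":"number"}},"required":["steps"]}

```bash
mkdir -p pics; ls
cat > h.py <<'E'
import numpy as np, cv2
from workcell import observe, grab_frame, get_calibration
def cal(n):
    c=get_calibration(n); K=np.array(c["intrinsics"],float); R=cv2.Rodrigues(np.array(c["rvec"],float))[0]; t=np.array(c["tvec"],float).ravel(); return K,R,t
def ray(n,uv):
    K,R,t=cal(n); d=R.T@np.linalg.inv(K)@np.array([uv[0],uv[1],1.]); return -R.T@t,d/np.linalg.norm(d)
def onz(n,uv,z):
    o,d=ray(n,uv); return o+d*(z-o[2])/d[2]
def tri(n1,a,n2,b):
    o1,d1=ray(n1,a);o2,d2=ray(n2,b)
    s=np.linalg.lstsq(np.c_[d1,-d2],o2-o1,rcond=None)[0]
    p,q=o1+d1*s[0],o2+d2*s[1]; return (p+q)/2,np.linalg.norm(p-q)
def proj(n,P):
    K,R,t=cal(n); c=R@np.array(P,float)+t; p=K@c; return p[:2]/p[2]
E
python3 - <<'E'
from h import *
s=observe()
for k,v in s.items(): print(k,np.round(v,3).tolist())
for n in("side","top","wrist"): cv2.imwrite(f"pics/{n}0.png",grab_frame(n)); K,R,t=cal(n); print(n,(-R.T@t).round(), K.round(1).tolist())
E
```

```text
pics
time 0.0
joint_pos [-76.025, 22.017, 0.937, 78.561, -0.361, 79.538, -2.666]
dq [0.071, -0.026, -0.018, -0.002, -0.015, -0.004, -0.086]
tau [0.001, -62.759, 0.845, -37.182, 0.016, 0.014, -0.0]
ee_pos [188.565, 595.349, 230.264]
orientation [[-0.001, 0.302, 0.953], [-0.002, 0.953, -0.302], [-1.0, -0.002, 0.0]]
ft_force [0.739, 0.452, 0.272]
ft_torque [-0.023, -0.041, 0.006]
finger_gap 1.002
side [ 983. -387. 1084.] [[500.8, 0.0, 290.0], [0.0, 500.8, 214.3], [0.0, 0.0, 1.0]]
top [ 375.   36. 1375.] [[521.1, 0.0, 276.7], [0.0, 521.1, 207.8], [0.0, 0.0, 1.0]]
wrist [114. 619. 373.] [[321.6, 0.0, 282.0], [0.0, 321.6, 211.1], [0.0, 0.0, 1.0]]
```

View pics/side0.png

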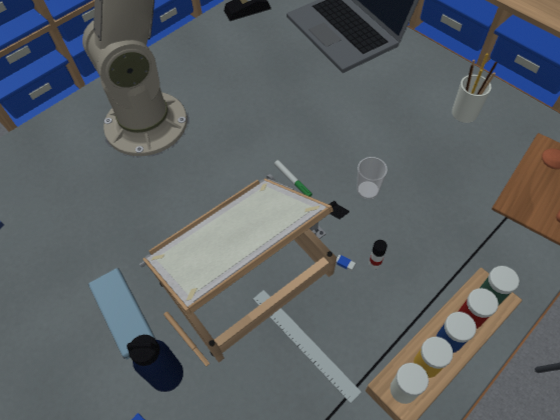

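View pics/top0.png

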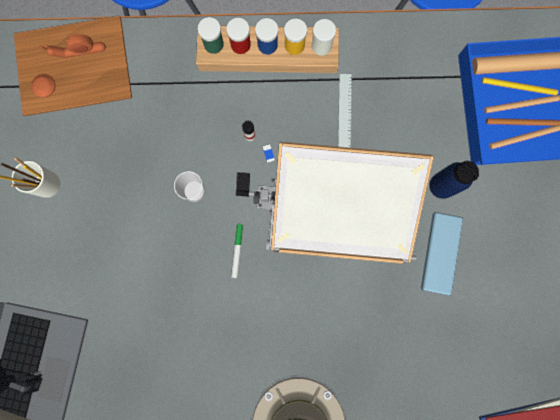

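View pics/wrist0.png

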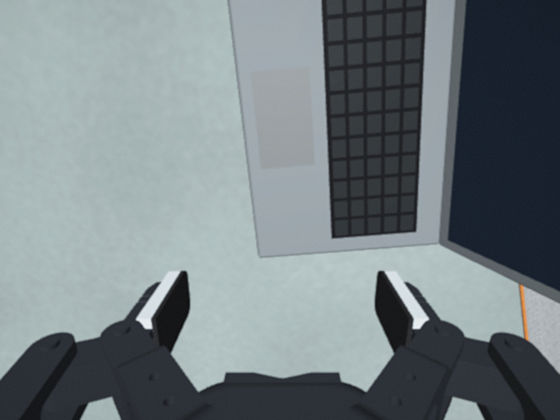

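Run:
```python
from h import *
a=cv2.imread("pics/top0.png")[110:270,170:330]; cv2.imwrite("pics/topz.png",cv2.resize(a,None,fx=3.7,fy=3.7,interpolation=cv2.INTER_CUBIC))
a=cv2.imread("pics/side0.png")[150:290,250:410]; cv2.imwrite("pics/sidez.png",cv2.resize(a,None,fx=4,fy=4,interpolation=cv2.INTER_CUBIC))
top=cv2.imread("pics/top0.png"); side=cv2.imread("pics/side0.png")
for nm,im,b in(("top",top,(225,165,262,205)),("side",side,(322,195,355,222))):
    x0,y0,x1,y1=b; m=(im[y0:y1,x0:x1].max(2)<45).astype('uint8')
    n,l,st,c=cv2.connectedComponentsWithStats(m)
    for i in range(1,n):
        if st[i,4]>20:
            p=np.argwhere(l==i)[:,::-1].astype(np.float32)+[x0,y0]; print(nm,st[i],c[i]+[x0,y0],cv2.minAreaRect(p.astype(np.float32)),cv2.boxPoints(cv2.minAreaRect(p.astype(np.float32))).tolist())
```

```text
top [ 12   8  13  23 198] [242.62626263 184.37878788] ((242.73013305664062, 184.0487060546875), (11.441268920898438, 21.951269149780273), 3.814074993133545) [[236.29208374023438, 194.6195068359375], [237.75225830078125, 172.71685791015625], [249.16818237304688, 173.4779052734375], [247.7080078125, 195.38055419921875]]
side [  8   6  19  18 176] [338.         210.09090909] ((337.08807373046875, 210.48402404785156), (19.669363021850586, 12.079898834228516), 34.69515609741211) [[325.5640869140625, 209.85203552246094], [332.4400634765625, 199.92002868652344], [348.612060546875, 211.1160125732422], [341.736083984375, 221.0480194091797]]
```

View pics/topz.png

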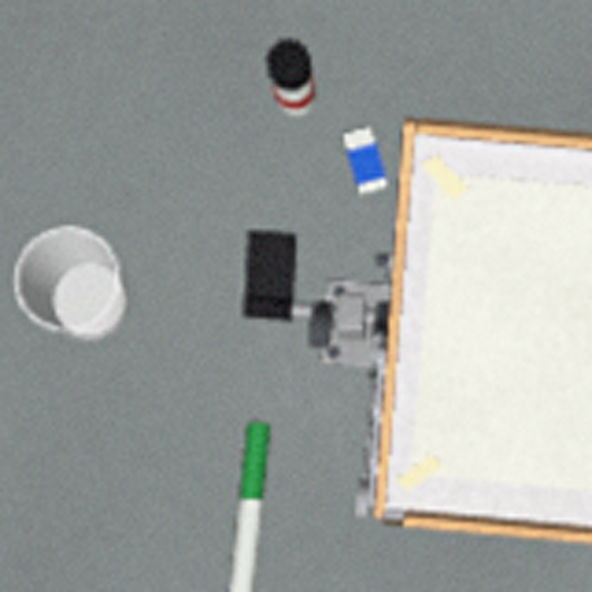

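View pics/sidez.png

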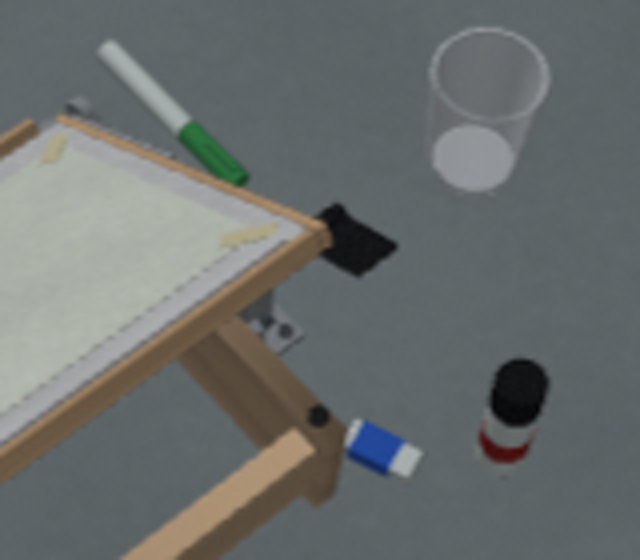

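Run:
```python
from h import *
a=cv2.imread("pics/top0.png")[130:270,260:440]; cv2.imwrite("pics/topz2.png",cv2.resize(a,None,fx=4,fy=4,interpolation=cv2.INTER_CUBIC))
a=cv2.imread("pics/side0.png")[170:360,135:340]; cv2.imwrite("pics/sidez2.png",cv2.resize(a,None,fx=3,fy=3,interpolation=cv2.INTER_CUBIC))
T=lambda x,y:(170+x/3.7,110+y/3.7)
print("tip",onz("top",T(272,232),75),"back",onz("top",T(268,310),50),"mid68",onz("top",T(270,262),68))
print("mark", onz("top",T(258,424),8),onz("top",(235,277),8))
print("beaker base",onz("top",T(90,300),0),onz("top",T(68,278),95),"glue top",onz("top",T(290,62),96),"eraser",onz("top",T(366,160),12))
for a,b in(((281,144),(331,209)),((432,156),(190,306)),((410,262),(145,262)),((272,248),(266,180))): print(tri("top",a,"side",b))
```

```text
tip [635.16528773 128.5289928   75.        ] back [585.02430907 133.70552037  50.        ] mid68 [615.58464173 130.63744822  68.        ]
mark [509.65281774 144.82134035   8.        ] [372.96815599 158.51148095   8.        ]
beaker base [602.93485619 266.11976599   0.        ] [602.53744953 265.0672914   95.        ] glue top [748.79172629 113.43405305  96.        ] eraser [699.24008884  64.49149876  12.        ]
(array([664.74898016,  33.07159769, 245.39271601]), np.float64(1.8191316063471932))
(array([ 627.57259871, -293.45127349,  260.70982583]), np.float64(5.065828954046317))
(array([ 402.14903673, -276.88266137,   87.14894854]), np.float64(3.2379665257278667))
(array([441.87565252,  59.46143066,  98.45690041]), np.float64(0.6201186739953183))
```

View pics/topz2.png

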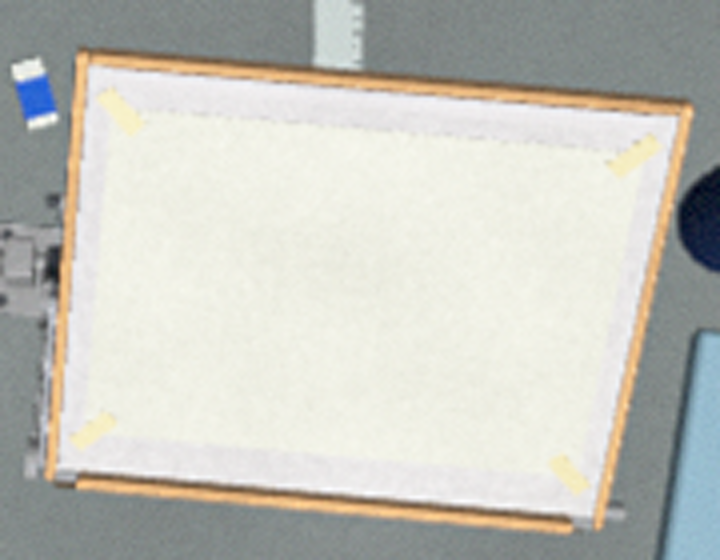

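View pics/sidez2.png

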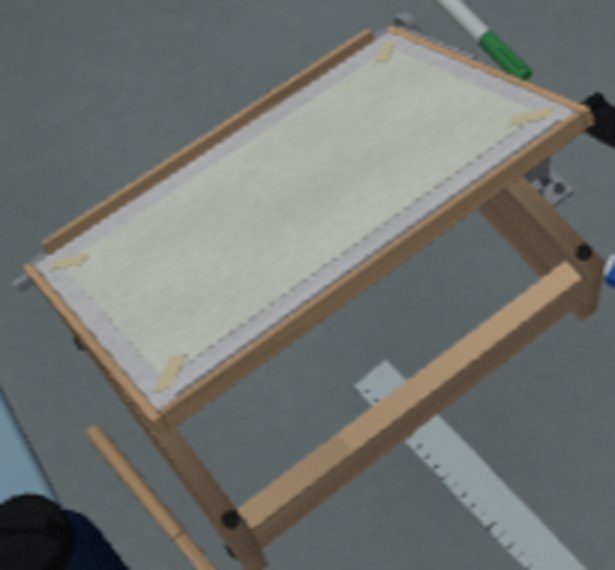

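Run:
```python
from h import *
L,e1=tri("top",(280,143.2),"side",(331,207.7)); R,e2=tri("top",(432.5,156.2),"side",(187.3,308.3))
print(L,e1,R,e2,np.linalg.norm(L-R))
yv=(L-R)[:2]/np.linalg.norm((L-R)[:2]); yaw=np.degrees(np.arctan2(-yv[0],yv[1])); print("yaw",yaw)
M=(L+R)/2; 
z=M[2]; th=None
from scipy.optimize import brentq
th=brentq(lambda t:100+265*np.sin(t)+6*np.cos(t)-z,0,1.2); print("tilt",th,M)
xv=np.array([yv[1],-yv[0]])
h=M[:2]-xv*(265*np.cos(th)-6*np.sin(th)); print("hinge",h,"stand",h+125*xv)
st=h+125*xv
p=np.array([615.6,130.6]); print("paddle in stand",(p-st)@xv,(p-st)@yv, "shaft x", (np.array([585,133.7])-st)@xv)
print("yv",yv,"predict mid y line at 258:",st+258*yv)
```

```text
[664.85052343  34.35216519 249.27894032] 0.5252451789620542 [ 626.98164629 -297.37741339  256.8775305 ] 1.133104596508095 333.9705132740236
yaw -6.512457774388028
tilt 0.5930324574075906 [ 645.91608486 -131.5126241   253.07823541]
hinge [ 430.91454699 -106.96893747] stand [ 555.1079493  -121.14634279]
paddle in stand 31.548829186813997 256.98284122391584 shaft x 0.7946846483639273
yv [0.11341924 0.99354722] predict mid y line at 258: [584.37011389 135.18883958]
```

>>> send_rows(
  steps=[
    [0,-0.02,0.035,0,0,0],
    [0,-0.022,0.039,0,0,0],
    [0,-0.022,0.039,0,0,0],
    [0,-0.022,0.039,0,0,0],
    [0,-0.022,0.039,0,0,0],
  ],
  hand=1,
)

```text
time: 0.65
ee_pos: [334.7, 435.1, 227.0]
orientation: [[-0.006, 0.287, 0.958], [-0.003, 0.958, -0.287], [-1.0, -0.005, -0.005]]
ft_force: [0.5, 0.4, -0.4]
finger_gap: 0.148
```

>>> send_rows(
  steps=[
    [0,-0.023,0.039,0,0,0],
    [0,-0.023,0.039,0,0,0],
    [0,-0.023,0.039,0,0,0],
    [0,-0.023,0.039,0,0,0],
    [0,-0.023,0.039,0,0,0],
  ],
)

```text
time: 1.15
ee_pos: [492.9, 260.9, 226.0]
orientation: [[-0.007, 0.286, 0.958], [-0.004, 0.958, -0.286], [-1.0, -0.005, -0.006]]
ft_force: [1.1, 0.2, 1.6]
finger_gap: -0.002
```

>>> send_rows(
  steps=[
    [0,-0.023,0.039,0,0,0],
    [0,-0.023,0.039,0,0,0],
    [0,-0.023,0.039,0,0,0],
    [0,0,0,8.5,0,0],
    [0,0,0,8.5,0,0],
  ],
)

```text
time: 1.65
ee_pos: [591.9, 146.7, 224.3]
orientation: [[-0.007, 0.561, 0.828], [-0.008, 0.828, -0.561], [-1.0, -0.011, -0.002]]
ft_force: [-1.3, 0.7, -0.4]
finger_gap: 0.003
```

>>> send_rows(
  steps=[
    [0,0,0,8.5,0,0],
    [0,0,0,8.5,0,0],
    [0,0,0,8.5,0,0],
    [0,0,0,8.5,0,0],
    [0,0,0,8.5,0,0],
  ],
)

```text
time: 2.15
ee_pos: [591.7, 144.0, 222.1]
orientation: [[-0.011, 0.974, 0.226], [-0.01, 0.226, -0.974], [-1.0, -0.013, 0.007]]
ft_force: [-0.1, 1.4, -0.3]
finger_gap: -0.004
```

>>> send_rows(
  steps=[
    [0,0,0,8.5,0,0],
    [0,0,0,8.5,0,0],
    [0,0,0,2.5,0,0],
    [0.03,0.012,0.003,0,0,0],
    [0.03,0.012,0.003,0,0,0],
  ],
)

```text
time: 2.65
ee_pos: [615.4, 136.7, 163.7]
orientation: [[-0.006, 0.993, -0.121], [-0.007, -0.121, -0.993], [-1.0, -0.005, 0.008]]
ft_force: [0.6, 0.6, -0.2]
finger_gap: -0.0
```

Run:
```python
from h import *
s=observe(); print(s["ee_pos"],s["ft_force"],s["orientation"])
cv2.imwrite("pics/w1.png",grab_frame("wrist"))
a=grab_frame("side");cv2.imwrite("pics/s1.png",cv2.resize(a[100:300,230:430],None,fx=3,fy=3))
```

```text
[615.43728998 136.68426623 163.73742147] [ 0.55674538  0.60443793 -0.16640557] [[-0.00581943  0.99268223 -0.12061563]
 [-0.00706471 -0.12065548 -0.9926693 ]
 [-0.99995811 -0.00492466  0.00771516]]
```

View pics/w1.png

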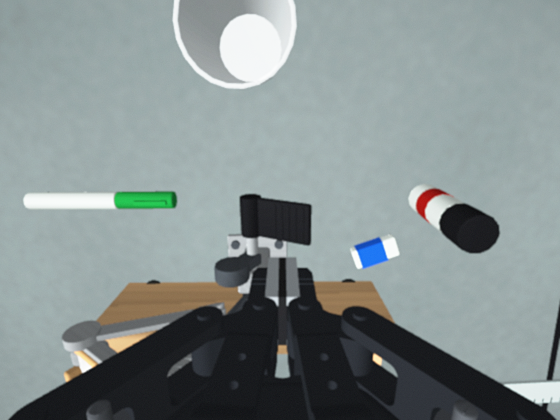

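View pics/s1.png

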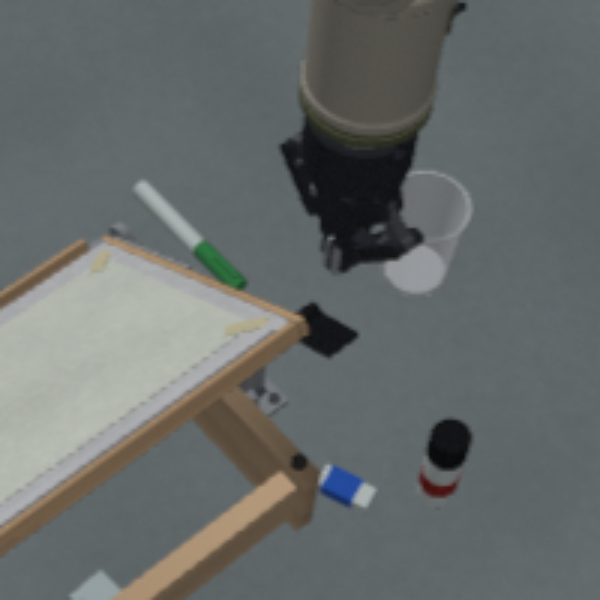

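Run:
```python
from h import *
print("tip",onz("wrist",(311,224),75),"hub",onz("wrist",(250,214),55),"mid",onz("wrist",(285,221),66),"weight",onz("wrist",(233,268),80))
print(proj("wrist",observe()["ee_pos"]), proj("wrist",[614.5,135,68]))
K,R,t=cal("wrist");print(-R.T@t)
```

```text
tip [634.2175624  126.32512121  75.        ] hub [586.59444251 133.02801555  55.        ] mid [614.6393433 127.7078407  66.       ] weight [570.66860838  99.03852896  80.        ]
[280.47270525 272.99747387] [283.6868734  213.08231031]
[625.60053596 214.34623775 301.71589948]
```

>>> send_rows(
  steps=[
    [0.02,0,0.005,0,0,0],
    [0.03,0,0,0,0,0],
    [0.02,0,0,0,0,0],
    [0.01,0,0,0,0,0],
  ],
)

```text
time: 3.15
ee_pos: [613.3, 130.2, 82.9]
orientation: [[-0.009, 0.992, -0.122], [-0.009, -0.122, -0.992], [-1.0, -0.008, 0.01]]
ft_force: [-0.2, 1.0, -0.1]
finger_gap: 0.001
```

>>> send_rows(
  steps=[
    [0.008,0.001,-0.002,0,0,0],
    [0.008,0,0,0,0,0],
    [0.008,0,0,0,0,0],
  ],
)

```text
time: 3.45
ee_pos: [615.5, 133.2, 60.3]
orientation: [[-0.006, 0.993, -0.121], [-0.008, -0.121, -0.993], [-1.0, -0.005, 0.008]]
ft_force: [0.5, 0.7, 0.1]
finger_gap: 0.002
```

>>> send_rows(
  steps=[
    [0.007,0,0,0,0,0],
    [0.006,0,0,0,0,0],
  ],
)

```text
time: 3.65
ee_pos: [616.0, 133.5, 47.2]
orientation: [[-0.005, 0.993, -0.121], [-0.007, -0.121, -0.993], [-1.0, -0.004, 0.008]]
ft_force: [-0.3, 0.8, 0.6]
finger_gap: 0.001
```

>>> send_rows(
  steps=[
    [0.006,0,0,0,0,0],
    [0.004,0,0,0,0,0],
    [0,0,0,0,0,0],
  ],
)

```text
time: 3.95
ee_pos: [619.4, 133.5, 40.5]
orientation: [[0.003, 0.993, -0.121], [-0.005, -0.121, -0.993], [-1.0, 0.003, 0.005]]
ft_force: [1.4, 0.0, 0.3]
finger_gap: 0.001
```

Run:
```python
from h import *
s=observe(); print(s["ee_pos"],s["ft_force"])
cv2.imwrite("pics/w2.png",grab_frame("wrist"))
```

```text
[619.43990179 133.45398065  40.45240163] [1.40380919 0.03040375 0.26069101]
```

View pics/w2.png

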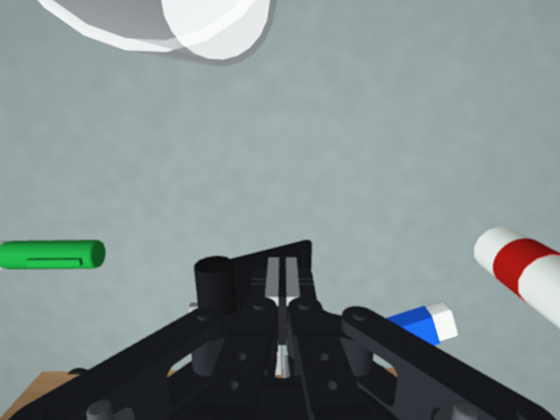

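Run:
```python
from h import *
xv=np.array([.9935,-.1134]);yv=np.array([.1134,.9935]);st=np.array([555.1,-121.1])
for a in(30,0,-30):
  r=np.radians(a)
  q=st+xv*48*np.cos(r)+yv*(258+17); print(a,proj("wrist",[*q,48+48*np.sin(r)]))
```

```text
30 [297.11930615 279.10882759]
0 [308.5906648  252.26445753]
-30 [292.78215369 232.77751051]
```

>>> send_rows(
  steps=[
    [-0.01,0,0,0,0,0],
    [-0.02,0,0,0,0,0],
    [-0.04,0,0,0,0,0],
    [-0.045,0,0,0,0,0],
  ],
)

```text
time: 4.4
ee_pos: [614.1, 133.2, 151.7]
orientation: [[-0.012, 0.993, -0.121], [-0.01, -0.122, -0.993], [-1.0, -0.011, 0.011]]
ft_force: [-0.2, 0.2, 0.5]
finger_gap: -0.002
```

Run:
```python
from h import *
s=observe(); print(s["ee_pos"],s["ft_force"])
cv2.imwrite("pics/w3.png",grab_frame("wrist"))
xv=np.array([.9935,-.1134]);yv=np.array([.1134,.9935]);st=np.array([555.1,-121.1])
for a in(30,0,-30):
  r=np.radians(a)
  q=st+xv*48*np.cos(r)+yv*(258+17); print(a,proj("wrist",[*q,48+48*np.sin(r)]))
```

```text
[614.08839698 133.20487331 151.65497245] [-0.16699546  0.15674949  0.50769761]
30 [291.58440123 196.17668085]
0 [298.63359247 188.19974737]
-30 [290.05220371 181.60357426]
```

View pics/w3.png

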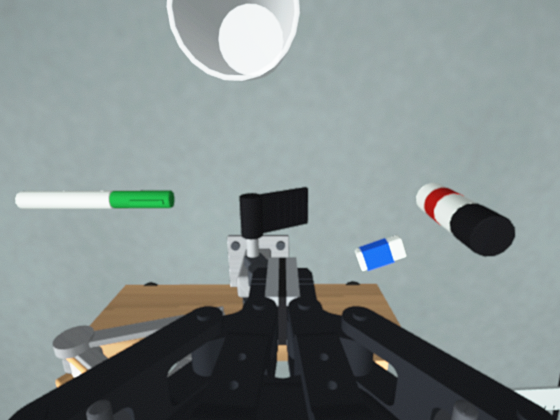

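>>> send_rows(
  steps=[
    [-0.05,0,0,0,0,0],
    [-0.05,0,0,0,0,0],
    [-0.05,0,0,0,0,0],
    [0,0.007,0.045,0,0,0],
    [0,0.007,0.045,0,0,0],
  ],
)

```text
time: 4.95
ee_pos: [620.5, 50.4, 310.1]
orientation: [[0.004, 0.994, -0.108], [-0.003, -0.108, -0.994], [-1.0, 0.004, 0.003]]
ft_force: [0.4, -0.6, -0.1]
finger_gap: 0.002
```

>>> send_rows(
  steps=[
    [0,0.007,0.045,0,0,0],
    [0,0.007,0.045,0,0,0],
    [0,0.007,0.045,0,0,0],
    [0,0.007,0.036,0,0,0],
  ],
)

```text
time: 5.35
ee_pos: [629.6, -129.0, 313.9]
orientation: [[0.008, 0.994, -0.105], [-0.002, -0.105, -0.994], [-1.0, 0.008, 0.001]]
ft_force: [0.9, 0.2, 0.1]
finger_gap: 0.003
```

>>> send_rows(
  steps=[
    [0.03,-0.003,0,0,0,0],
    [0.015,0,0,0,0,0],
    [0.01,0,0,0,0,0],
    [0.006,0,0,0,0,0],
    [0.006,0,0,0,0,0],
  ],
)

```text
time: 5.85
ee_pos: [625.5, -140.2, 247.4]
orientation: [[0.012, 0.993, -0.12], [-0.007, -0.12, -0.993], [-1.0, 0.012, 0.005]]
ft_force: [-0.4, -0.2, 0.8]
finger_gap: 0.001
```

>>> send_rows(
  steps=[
    [0.006,0,0,0,0,0],
    [0.006,0,0,0,0,0],
    [0.006,0,0,0,0,0],
  ],
)

```text
time: 6.15
ee_pos: [627.5, -139.2, 230.7]
orientation: [[0.016, 0.993, -0.117], [-0.007, -0.117, -0.993], [-1.0, 0.017, 0.005]]
ft_force: [-0.3, -0.3, 3.9]
finger_gap: -0.003
```

>>> send_rows(
  steps=[
    [0.006,0,0,0,0,0],
    [0.006,0,0,0,0,0],
    [0.006,0,0,0,0,0],
    [0.006,0,0,0,0,0],
    [0.006,0,0,0,0,0],
  ],
)

```text
time: 6.65
ee_pos: [629.3, -139.0, 199.6]
orientation: [[0.02, 0.993, -0.116], [-0.007, -0.116, -0.993], [-1.0, 0.021, 0.005]]
ft_force: [1.1, -0.1, 4.2]
finger_gap: -0.001
```

>>> send_rows(
  steps=[
    [0.006,0,0,0,0,0],
    [0.006,0,0,0,0,0],
    [0.006,0,0,0,0,0],
    [0.006,0,0,0,0,0],
    [0.006,0,0,0,0,0],
  ],
)

```text
time: 7.15
ee_pos: [630.2, -139.3, 166.9]
orientation: [[0.02, 0.993, -0.116], [-0.008, -0.116, -0.993], [-1.0, 0.021, 0.005]]
ft_force: [1.1, 0.4, 3.5]
finger_gap: -0.006
```

>>> send_rows(
  steps=[
    [0.006,0,0,0,0,0],
    [0.006,0,0,0,0,0],
    [0.006,0,0,0,0,0],
    [0.006,0,0,0,0,0],
    [0.006,0,0,0,0,0],
  ],
)

```text
time: 7.65
ee_pos: [631.4, -139.5, 134.5]
orientation: [[0.022, 0.993, -0.116], [-0.008, -0.116, -0.993], [-1.0, 0.022, 0.005]]
ft_force: [2.2, -0.7, 3.5]
finger_gap: 0.002
```

>>> send_rows(
  steps=[
    [0.005,0,0,0,0,0],
    [0.004,0,0,0,0,0],
    [0.003,0,0,0,0,0],
    [0.003,0,0,0,0,0],
    [0.003,0,0,0,0,0],
  ],
)

```text
time: 8.15
ee_pos: [632.1, -139.6, 114.7]
orientation: [[0.022, 0.993, -0.116], [-0.008, -0.116, -0.993], [-1.0, 0.023, 0.005]]
ft_force: [2.7, -0.4, 3.7]
finger_gap: 0.001
```

>>> send_rows(
  steps=[
    [0.003,0,0,0,0,0],
    [0.002,0,0,0,0,0],
    [0.002,0,0,0,0,0],
  ],
)

```text
time: 8.45
ee_pos: [632.4, -139.6, 107.1]
orientation: [[0.022, 0.993, -0.116], [-0.008, -0.116, -0.993], [-1.0, 0.023, 0.005]]
ft_force: [1.6, 0.4, 4.3]
finger_gap: 0.001
```

>>> send_rows(
  steps=[
    [0.002,0,0,0,0,0],
    [0.002,0,0,0,0,0],
  ],
)

```text
time: 8.65
ee_pos: [632.6, -139.7, 105.0]
orientation: [[0.023, 0.993, -0.116], [-0.007, -0.116, -0.993], [-1.0, 0.024, 0.004]]
ft_force: [-8.1, 3.1, 24.2]
finger_gap: 0.0
```

>>> send_rows(
  steps=[
    [-0.003,0,0,0,0,0],
    [-0.01,0,0,0,0,0],
    [-0.03,0,0,0,0,0],
    [-0.045,0,0,0,0,0],
    [-0.045,0,0,0,0,0],
  ],
)

```text
time: 9.15
ee_pos: [622.8, -137.1, 232.5]
orientation: [[0.0, 0.993, -0.117], [-0.004, -0.117, -0.993], [-1.0, 0.001, 0.004]]
ft_force: [1.0, -1.0, 0.3]
finger_gap: 0.002
```

>>> send_rows(
  steps=[
    [-0.045,0,0,0,0,0],
    [-0.045,0,0,0,0,0],
    [-0.045,0,0,0,0,0],
    [0,0,0,0,0,0],
    [0,0,0,0,0,0],
  ],
)

```text
time: 9.65
ee_pos: [620.2, -137.4, 379.5]
orientation: [[0.003, 0.993, -0.119], [-0.006, -0.119, -0.993], [-1.0, 0.004, 0.006]]
ft_force: [-0.2, -0.6, -1.1]
finger_gap: -0.001
```

Run:
```python
from h import *
s=observe(); print(s["ee_pos"],s["ft_force"],s["time"])
cv2.imwrite("pics/w4.png",grab_frame("wrist"));cv2.imwrite("pics/s4.png",grab_frame("side"));cv2.imwrite("pics/t4.png",grab_frame("top"))
a=cv2.imread("pics/s4.png")[150:390,100:400]; cv2.imwrite("pics/s4z.png",cv2.resize(a,None,fx=2.5,fy=2.5,interpolation=cv2.INTER_CUBIC))
xv=np.array([.9935,-.1134]);yv=np.array([.1134,.9935]);h=np.array([430.9,-107])
for y in(170,-170):print("pred flat",[proj(n,[*(h+265*xv+y*yv),106]).round(1) for n in("side","top")])
```

```text
[ 620.1818769  -137.44240759  379.478171  ] [-0.19109908 -0.58067341 -1.11476559] 9.65
pred flat [array([343.3, 256.7]), array([280.9, 138.7])]
pred flat [array([213.7, 355.4]), array([417.3, 150.9])]
```

View pics/s4z.png

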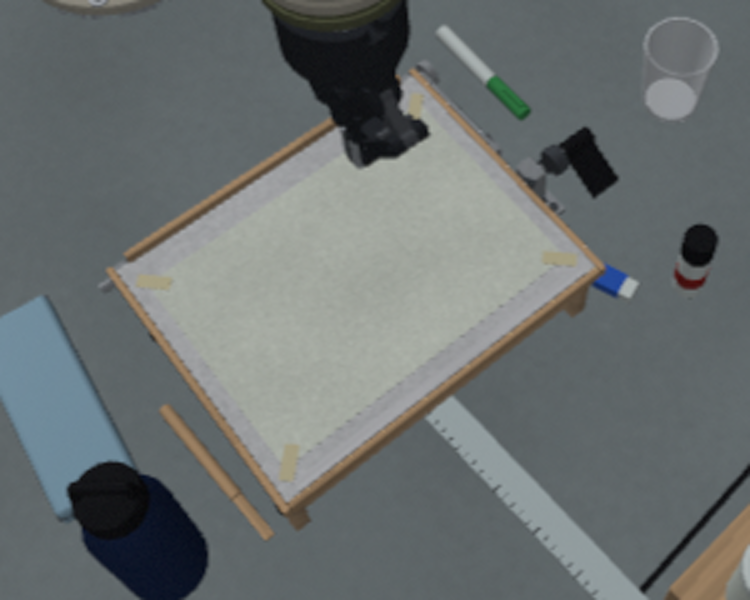

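View pics/t4.png

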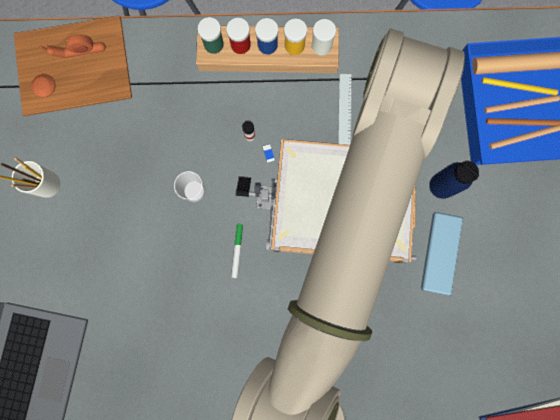

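Run:
```python
from h import *
print(tri("top",(281,140.5),"side",(341.2,256)))
a=cv2.imread("pics/top0.png").astype(int);b=cv2.imread("pics/t4.png").astype(int)
d=np.abs(a-b).max(2)
for n,(x0,y0,x1,y1) in dict(glue=(240,118,258,143),eraser=(260,143,276,163),beaker=(172,168,206,204),marker=(228,222,246,280),tin=(424,210,465,298),bottle=(432,160,480,200),ruler=(336,70,354,138)).items(): print(n,(d[y0:y1,x0:x1]>40).sum())
from workcell import sign_off
print(sign_off())
```

```text
(array([708.91329628,  31.32576638, 103.96566846]), np.float64(1.1605634482534697))
glue 0
eraser 0
beaker 0
marker 0
tin 0
bottle 3
ruler 5
the job is handed in; nothing more can be done
None
```

The board is lying flat on its stand with the pawl clear, and the job was handed in at about 10 s of the 48 s allowed.

- **Pawl:** I pressed the thumb paddle down with the shut fingertips, with almost no force on the wrist. After I let go, the wrist picture showed the weight thrown over and the paddle sloping down. In the last side picture the paddle was still down.
- **Board:** I pushed it down at about 60 mm/s with about 4 N, slowing to 20–30 mm/s at the end. It came up against its stop at fingertip height 105 mm, with 24 N on the wrist, and I then backed the arm off to 380 mm.
- **Flatness check:** the free corner measured 104 mm above the table, against 106 mm expected. That difference is within the 2 mm calibration error. Both free corners lie within about 2 pixels of where they should be when flat.
- **Things around it:** the top view before and after shows no change at the glue stick, eraser, beaker, marker and pencil tin. The bottle and ruler differ by only a few pixels. I did not compare the modelling tool numerically, but no move went near it.

No check failed.

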